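# Clamp the soil corer in the sharpening chuck

### The job

Mount the yellow tubular soil corer in the green bench chuck so its teeth can be sharpened: slip the tube, teeth up, over the brass spigot until it stands fully down on the chuck's face, then swing the red lever post clockwise (seen from above) until the three jaws are tight on the tube and hold it. Leave everything else on the bench where it stands.

Things in the scene. Friction and masses are not known exactly. Their poses are not given: they have to be found in the camera images.
- chuck: Chuck bolted to the bench, axis vertical: green base plate 140 x 140 x 12; dark knurled turning sleeve (diameter 104, 14 to 42 mm above the bench) with a lever; flat aluminium face (diameter 88) 45 mm above the bench, carrying three steel jaws and a central brass spigot. Origin: on the chuck axis at bench level; z up. Fixed, but its place and yaw vary.
- spigot_tip (a point): Top of the brass spigot on the chuck axis, 87 mm above the bench. The spigot is 24 in diameter from the face (45 mm) up to 75 mm, then a cone that narrows to 10 at the tip.
- lever_post (a point): Centre of the top end of the red upright lever post: diameter 18, reaching from 22 to 110 mm above the bench, 115 mm from the chuck axis, carried by a horizontal steel bar (diameter 14, centre 28 mm above the bench) fixed to the sleeve. It swings about the chuck axis with the sleeve.
- sleeve (a joint): Turn of the chuck sleeve in rad, growing clockwise seen from above, which closes the jaws. 0 is fully open; it starts between 0 and 0.25. With the corer in place the jaws meet it at about 1.0 and it then turns hardly further: 8 to 15 N on the lever post makes them tight. Friction (0.35 N m, about 3 N at the post) holds it where it is left.
- corer: Soil corer (the bit): open yellow-painted steel tube, outer diameter 40, bore 30, 110 tall with eight short dark teeth on its upper end, about 0.4 kg. It stands upright on the bench, teeth up. Origin: centre of its lower end; z along the tube towards the teeth.
- jaw0: One of the three coupled steel jaws of the chuck (26 long radially, 14 wide, 26 tall, from 45.5 to 71.5 mm above the bench). All three slide inward 8 mm per rad of the sleeve; with the sleeve at 0 their inner faces are 28 mm from the chuck axis. Origin on the chuck axis at the bench when fully open (it shifts with the jaw).
- jaw1: One of the three coupled steel jaws of the chuck (26 long radially, 14 wide, 26 tall, from 45.5 to 71.5 mm above the bench). All three slide inward 8 mm per rad of the sleeve; with the sleeve at 0 their inner faces are 28 mm from the chuck axis. Origin on the chuck axis at the bench when fully open (it shifts with the jaw).
- jaw2: One of the three coupled steel jaws of the chuck (26 long radially, 14 wide, 26 tall, from 45.5 to 71.5 mm above the bench). All three slide inward 8 mm per rad of the sleeve; with the sleeve at 0 their inner faces are 28 mm from the chuck axis. Origin on the chuck axis at the bench when fully open (it shifts with the jaw).
- pot_small: Small clay pot, rim diameter 90, 85 tall, bystander; stands on one side of the bench and the corer on the other. Origin: centre of the underside.
- pot_large: Large clay pot, rim diameter 130, 115 tall, bystander. Origin: centre of the underside.
- fork: Stainless hand fork with wooden handle, 270 long, lying along its x, about 28 high, bystander. Origin: near its middle at the bench.
- spray: Green plastic spray bottle with white push button, diameter 68, 191 tall, bystander. Origin: centre of the underside.
- stone: Red-brown sharpening stone, 150 x 50 x 25, bystander. Origin: centre of the underside.

How it is judged:
On the way:
1. the corer stands fully down over the spigot on the chuck's face, teeth up, while the jaws are still open (z of corer in the frame of chuck between 0.041 and 0.048 m and horizontal distance between corer and chuck below 0.004 m and angle between corer's own z axis and vertical below 0.06 rad and value of joint sleeve below 0.85 rad), for 0.2 s.
At the end, for the whole second after the job is handed in: The corer stands teeth up (within 0.06 rad) on the chuck's face (lower end within 3 mm of it), within 4 mm of the chuck axis, at rest, and each of the three jaws presses on it with more than 3 N (z of corer in the frame of chuck between 0.041 and 0.048 m and horizontal distance between corer and chuck below 0.004 m and angle between corer's own z axis and vertical below 0.06 rad and contact force between each of jaw0, jaw1, jaw2 and corer above 3 N and linear speed of corer below 0.02 m/s); the robot touches nothing.
It fails at once if a bystander (a pot, fork, spray bottle or stone) is moved more than 30 mm (distance of any of pot_small, pot_large, fork, spray, stone from where it was at the start of the episode above 0.03 m).
It also fails if it takes over 53 s, if anything falls off the work surface, if the arm or the gripper's body presses on something with over 40 N, if the wrist force passes 120 N, or if a joint passes its speed limit or range.

### The arm

A 6-joint arm with a two-finger parallel gripper is mounted at the origin on the work surface. World frame = base frame: x ahead of the robot, y to its left, z up, the work surface at z = 0. Lengths are in m, angles in rad, forces in N, time in s.
With the tool pointing down it reaches from about 0.375 to 0.75 m from the base axis. Payload 9 kg.
Tool frame: the origin (TCP) lies at the very end of the fingers, on their centre line; the grasp point (between the pads) lies behind it (env.grip_point_offset is the z of the grasp point in the tool frame, in m); z points along the fingers, y is the line along which they close (so a half turn about z gives the same grasp; the last joint's range is limited). The gripper opens to 85 mm and grips with 20 to 120 N. Pads are 22 mm wide; open, the fingers measure 114 mm over their backs; the gripper's body (76 mm by 85 mm) begins 54 mm behind the grasp point. The pads swing forward as they close: fully open they stand 13 mm farther back than shut.
Start: joints at [-1.377, 0.104, 0.097, 1.564, 0, 1.353], TCP at [0.24, -0.55, 0.231] pointing down, gripper open.
Joint ranges: [-2.99, 2.99], [-0.84, 1.86], [-1.1, 1.16], [-1.84, 2.11], [-1.51, 1.56], [-3.14, 3.14]. Speed limits (rad/s): [2.22, 2.22, 2.57, 3.14, 3.14, 3.14].

### API

Orientations are given as a rotation vector (axis times angle).
In Python, from station import env gives the robot as it stands. The module is installed in compiled form; this text tells all that it offers.
- The arm moves only by the tool drive_tool, never from a script. Its arguments are lists of equal length, an entry for each row: "slide": the shift along the tool's x, y, z in cm, a list of three; "dr": the turn, a rotation vector about the tool's x, y, z in degrees, a list of three. In form: {"slide": [[x, y, z], ...], "dr": [[ax, ay, az], ...]}. A call has 1 to 5 rows; each row shifts and turns the commanded pose from where the row before left it, along the tool's axes as they then stand; what a row does not reach is not made up. A row lasts 1/12 s, in which the tool goes at most 41.7 mm and 7.16 degrees, less where a joint would pass 70% of its speed; a pose out of reach is approached as far as the arm can. A call is refused whole if a number of a shift passes 4.17 or a number of a turn 7.16, either way. A call with a gripper value outside its range is refused whole. "gripper" is the finger opening in cm, from 0 to 8.54, set as the call begins (left out, the last holds). The fingers move at their own pace and stop on an object; "force" is the grip in N (left out, the last holds). Time passes only in rows, so rows that do not move let the fingers close. It gives the time, the measured TCP pose, the force, the opening and the grip force at its end, in the units of the state.
- env.read_state(): the state, without advancing time (a new reading comes with each control period).
- env.grab_frame(name): name is "scene" or "top" or "wrist"; returns (picture, depth): 480x640x3 uint8, red, green, blue; 480x640 float32, m along the optical axis (not along the pixel's ray), 0 where there is no reading.
- env.get_calibration(name): a dict with "fx", "fy", "cx", "cy" (pixels), "k1" (the pictures are not rectified: a ray, as slopes to the right and down, at radius r is drawn at 1 + k1 r^2 times it, then the intrinsics apply), "rvec" (rotation vector, rad) and "tvec" (3), from world to camera coordinates, as OpenCV has them; the wrist camera has in their place "T_tool_cam" (4x4, takes a point from camera to tool coordinates, whose origin is the TCP and whose axes are the flange's). Camera axes: x right, y down, z forward; pixel columns grow to the right and rows downward; lengths in m; the calibration is good to about 2 mm. A picture is of the moment at which its call begins: read the wrist's pose just before it. get_calibration takes no time and is no camera call.
- env.close_job(): hands the job in; it is judged then, once.
The state is a dict: "time": time; "joints": joint angles; "joint_velocities": joint speeds; "tau": joint torques, N m; "eef_pos": TCP position; "eef_rot": TCP orientation; "wrist_force": force on the tool from outside, world axes, zero at the start; "wrist_torque": the same for the moment, N m; "opening": finger opening in m; "gripper_force": force on a finger pad.
Only numpy, scipy, OpenCV 4.12 (cv2) and the standard library are available. Lean on these libraries where they do the work, as an engineer would, in place of code of your own. Each camera call takes 0.05 s, during which the arm holds its last target. There are 200 camera calls.

## Working session

There is one attempt and no reset: what is moved stays moved. The work goes in short steps, Python scripts to look and compute and a tool call to move; the robot and the scene stay as the last step left them, time stands still between calls to the robot, and variables do not carry over. Pictures are saved under pics/ and viewed, at most 10 in all, crops included, and the job is handed in when it is done.

Besides the shell and the picture viewer there is one more tool, called after ">>>" in YAML: its name, and indented under it one key for each argument. drive_tool: Moves the arm, as the interface text tells. Its arguments: {"type":"object","properties":{"slide":{"type":"array","items":{"type":"array","items":{"type":"number"}}},"dr":{"type":"array","items":{"type":"array","items":{"type":"number"}}},"gripper":{"type":"number"},"force":{"type":"number"}},"required":["slide","dr"]}

```bash
mkdir -p pics
cat > h.py <<'E'
import numpy as np,cv2
from station import env
from scipy.spatial.transform import Rotation as R
def cam(name,st=None):
    c=env.get_calibration(name)
    if 'rvec' in c:
        Rw=R.from_rotvec(c['rvec']).as_matrix(); t=np.array(c['tvec']); T=np.eye(4); T[:3,:3]=Rw.T; T[:3,3]=-Rw.T@t
    else:
        W=np.eye(4); W[:3,:3]=R.from_rotvec(st['eef_rot']).as_matrix(); W[:3,3]=st['eef_pos']; T=W@np.array(c['T_tool_cam'])
    return c,T
def rays(c,T,uv):
    uv=np.atleast_2d(uv).astype(float)
    K=np.array([[c['fx'],0,c['cx']],[0,c['fy'],c['cy']],[0,0,1]])
    p=cv2.undistortPoints(uv[:,None],K,np.array([c['k1'],0,0,0.]))[:,0]
    return np.c_[p,np.ones(len(p))]@T[:3,:3].T, T[:3,3]
def onplane(c,T,uv,z):
    d,o=rays(c,T,uv); return o+d*((z-o[2])/d[:,2])[:,None]
def cloud(c,T,dep,mask):
    v,u=np.nonzero(mask&(dep>0)); d,o=rays(c,T,np.c_[u,v]); return o+d*dep[v,u][:,None],np.c_[u,v]
E
python3 - <<'E'
from h import *
st=env.read_state(); print(st, env.grip_point_offset)
for n in ('scene','top'):
    p,d=env.grab_frame(n); np.savez(f'{n}0.npz',p=p,d=d); cv2.imwrite(f'pics/{n}0.png',p[:,:,::-1])
    c,T=cam(n); print(n,c['fx'],T.round(3).tolist(),(d>0).mean())
E
```

```text
{'time': 0.0, 'joints': array([-1.37667948e+00,  1.04695141e-01,  9.64690274e-02,  1.56389812e+00,
        1.22721756e-05,  1.35313255e+00]), 'joint_velocities': array([ 9.78667591e-05,  1.12387317e-03,  1.88976195e-04, -2.41114390e-04,
       -9.15177089e-04,  8.37512970e-04]), 'tau': array([ 2.37391127e-03, -5.56931126e+01,  5.03646612e+01,  1.70566107e-02,
       -2.59282278e-04,  1.76599207e-05]), 'eef_pos': array([ 0.24011182, -0.54949921,  0.23052463]), 'eef_rot': array([-3.07394057e+00, -6.41991823e-01, -4.38146633e-05]), 'wrist_force': array([-0.20879875,  0.265266  , -0.30040532]), 'wrist_torque': array([ 0.00365442, -0.0677587 , -0.0126693 ]), 'gripper_force': 0.0, 'opening': 0.08525388913905847} -0.0187
scene 482.35022165171836 [[-0.567, 0.566, -0.599, 1.267], [0.824, 0.379, -0.422, 0.556], [-0.011, -0.732, -0.681, 0.987], [0.0, 0.0, 0.0, 1.0]] 0.9933951822916667
top 536.8615563284194 [[-0.006, -0.996, 0.088, 0.357], [-1.0, 0.005, -0.014, 0.016], [0.014, -0.088, -0.996, 1.636], [0.0, 0.0, 0.0, 1.0]] 0.9958203125
```

View pics/top0.png

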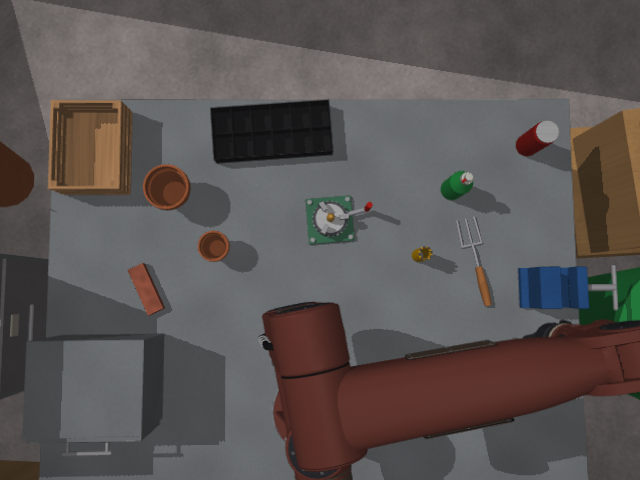

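View pics/scene0.png

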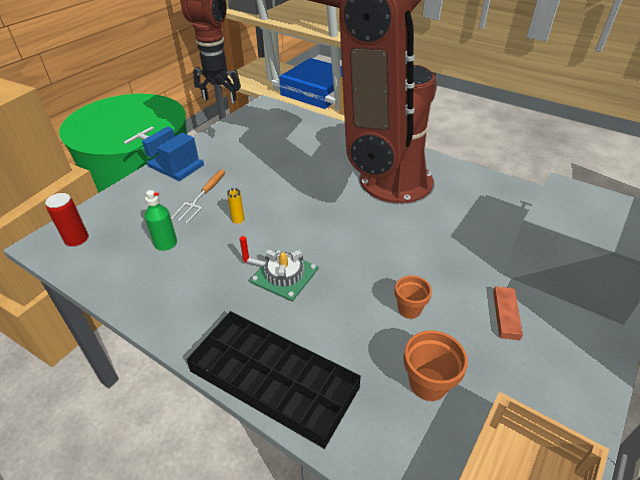

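The top view shows the chuck at about (331,218), its red lever post at (368,206), and the corer at (421,255). The spray bottle is at (457,185) and the fork at (475,260). The scene view agrees: corer (236,205), chuck (284,270), lever post (244,248).

```bash
cat > m.py <<'E'
from h import *
boxes={'top':{'corer':(405,235,440,270),'red':(358,195,380,215),'green':(300,190,360,248)},'scene':{'corer':(222,180,250,230),'red':(235,230,254,264),'green':(245,240,322,302)}}
for n in boxes:
    z=np.load(n+'0.npz'); p,d=z['p'],z['d']; c,T=cam(n)
    hsv=cv2.cvtColor(p,cv2.COLOR_RGB2HSV); H,S,V=cv2.split(hsv)
    for k,(a,b,e,f) in boxes[n].items():
        M=np.zeros(H.shape,bool); M[b:f,a:e]=1
        M&={'corer':(H>14)&(H<32)&(S>150),'red':((H<6)|(H>174))&(S>170)&(V>60),'green':(H>60)&(H<95)&(S>80)}[k]
        P,uv=cloud(c,T,d,M); zc=P[:,2]
        print(n,k,len(P),'z',np.percentile(zc,[2,50,98]).round(3))
        if k!='green':
            h=P[zc>np.percentile(zc,95)-0.006]; print('  top pts',h.mean(0).round(4),h.min(0).round(4),h.max(0).round(4))
            print('  all',P.mean(0).round(4),P.min(0).round(4),P.max(0).round(4))
        else:
            r=cv2.minAreaRect(onplane(c,T,uv,0.012)[:,:2].astype(np.float32)); print('  rect',r)
    # spigot: depth-high points near chuck
    a,b,e,f=boxes[n]['green']; M=np.zeros(H.shape,bool); M[b:f,a:e]=1
    P,uv=cloud(c,T,d,M)
    for lo,hi in((.04,.05),(.066,.074),(.077,.095)):
        q=P[(P[:,2]>lo)&(P[:,2]<hi)]; q=q[(np.hypot(*(q[:,:2]-np.median(P[:,:2],0)).T)<.055)]
        if len(q): print('  lvl',lo,len(q),q.mean(0).round(4),q.min(0).round(4),q.max(0).round(4))
E
python3 m.py
```

```text
top corer 176 z [0.002 0.066 0.108]
  top pts [ 0.4611 -0.3138  0.1041] [ 0.4428 -0.3321  0.0994] [ 0.4778 -0.2959  0.1108]
  all [ 0.4605 -0.3133  0.062 ] [ 0.441  -0.3324 -0.0026] [ 0.4802 -0.2951  0.1108]
top red 40 z [0.055 0.108 0.117]
  top pts [ 0.599  -0.1578  0.1129] [ 0.5924 -0.162   0.1103] [ 0.6076 -0.1503  0.1177]
  all [ 0.5981 -0.1549  0.0968] [ 0.5907 -0.1623  0.0504] [ 0.6085 -0.1496  0.1177]
top green 821 z [0.005 0.013 0.02 ]
  rect ((0.5707156658172607, -0.04630047082901001), (0.1377856582403183, 0.13656175136566162), 4.4847636222839355)
  lvl 0.04 575 [ 0.57   -0.0473  0.0449] [ 0.5166 -0.0975  0.0401] [0.6223 0.0045 0.05  ]
  lvl 0.066 95 [ 0.5704 -0.0445  0.0708] [ 0.5227 -0.0984  0.0662] [ 0.6173 -0.0132  0.0739]
  lvl 0.077 63 [ 0.5689 -0.0467  0.0816] [ 0.5279 -0.0979  0.077 ] [ 0.6105 -0.0214  0.0915]
scene corer 370 z [0.007 0.064 0.105]
  top pts [ 0.4646 -0.3123  0.1024] [ 0.4447 -0.3334  0.0975] [ 0.4837 -0.2904  0.1094]
  all [ 0.4694 -0.3059  0.061 ] [ 4.422e-01 -3.334e-01  2.000e-04] [ 0.4852 -0.2904  0.1094]
scene red 138 z [0.03  0.08  0.112]
  top pts [ 0.6023 -0.1554  0.1098] [ 0.5925 -0.1651  0.1059] [ 0.6112 -0.1476  0.1144]
  all [ 0.6046 -0.1529  0.0773] [ 0.5925 -0.1651  0.0253] [ 0.6112 -0.1474  0.1144]
scene green 771 z [0.007 0.013 0.017]
  rect ((0.5726921558380127, -0.045538946986198425), (0.14205564558506012, 0.14204175770282745), 4.572836399078369)
  lvl 0.04 520 [ 0.5809 -0.0392  0.045 ] [ 0.5294 -0.0986  0.04  ] [0.6248 0.0058 0.05  ]
  lvl 0.066 139 [ 0.5747 -0.0442  0.0709] [ 0.527  -0.0991  0.0662] [ 0.6182 -0.0133  0.0739]
  lvl 0.077 46 [ 0.5746 -0.044   0.083 ] [ 0.5638 -0.0558  0.0777] [ 0.5832 -0.0346  0.0893]
```

>>> drive_tool:
  slide:
    - [3.7, -1.6, 0]
    - [3.7, -1.6, 0]
    - [3.7, -1.6, 0]
    - [3.7, -1.6, 0]
  dr:
    - [0, 0, 0]
    - [0, 0, 0]
    - [0, 0, 0]
    - [0, 0, 0]

```text
time: 0.43
eef_pos: [0.3508, -0.4305, 0.2308]
eef_rot: [-3.075, -0.641, 0.0]
wrist_force: [0.5, -0.8, 0.5]
opening: 0.0855
gripper_force: 0.0
```

>>> drive_tool:
  slide:
    - [3.7, -1.6, 0]
    - [3.7, -1.6, 0]
    - [3.7, -1.6, 0]
    - [3.7, -1.6, 0]
    - [0, 0, 0]
  dr:
    - [0, 0, 0]
    - [0, 0, 0]
    - [0, 0, 0]
    - [0, 0, 0]
    - [0, 0, 0]

```text
time: 0.85
eef_pos: [0.4637, -0.3088, 0.2311]
eef_rot: [-3.072, -0.651, -0.002]
wrist_force: [0.6, 0.1, -0.3]
opening: 0.0854
gripper_force: 0.0
```

Run:
```python
from h import *
st=env.read_state(); p,d=env.grab_frame('wrist'); np.savez('w1.npz',p=p,d=d); cv2.imwrite('pics/w1.png',p[:,:,::-1])
c,T=cam('wrist',st); print(st['time'],st['eef_pos'],st['eef_rot'],T.round(3).tolist(),c['T_tool_cam'])
hsv=cv2.cvtColor(p,cv2.COLOR_RGB2HSV); H,S,V=cv2.split(hsv)
P,uv=cloud(c,T,d,(H>14)&(H<32)&(S>150))
k=np.hypot(P[:,0]-.462,P[:,1]+.313)<.06
P=P[k];uv=uv[k]
print(len(P),uv.min(0),uv.max(0))
t=P[P[:,2]>.095]; print(t.mean(0),t.min(0),t.max(0))
q=P[(P[:,2]>.03)&(P[:,2]<.09)]; 
print(len(q),cv2.minEnclosingCircle(P[P[:,2]>.09][:,:2].astype(np.float32)))
```

```text
0.85 [ 0.4637006  -0.30881212  0.23113906] [-3.07188343e+00 -6.50828056e-01 -2.03555365e-03] [[0.406, -0.867, -0.29, 0.538], [-0.914, -0.385, -0.128, -0.276], [-0.001, 0.317, -0.948, 0.374], [0.0, 0.0, 0.0, 1.0]] [[ 2.40937111e-04 -9.47924961e-01 -3.18493657e-01  8.13705913e-02]
 [ 9.99999941e-01  1.50605048e-04  3.08247310e-04 -4.83213459e-04]
 [-2.44228567e-04 -3.18493713e-01  9.47924942e-01 -1.42616565e-01]
 [ 0.00000000e+00  0.00000000e+00  0.00000000e+00  1.00000000e+00]]
3090 [171 192] [464 442]
[ 0.4600621  -0.31549851  0.10412486] [ 0.43545028 -0.35158488  0.09500632] [ 0.48985777 -0.26578672  0.27869324]
1705 ((0.4626540243625641, -0.3083314597606659), 0.044209834188222885)
```

View pics/w1.png

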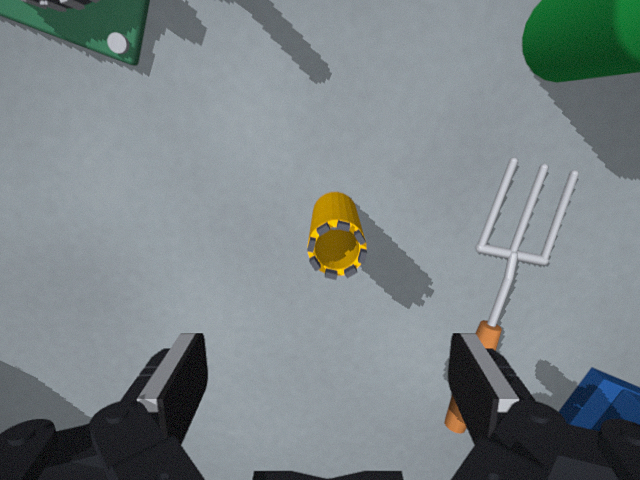

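The wrist view shows the corer's toothed rim centred at about (336,249), between the open fingers. The fork is clear to the right. Next I'll cast the rim centre to a point.

Run:
```python
from h import *
st=dict(eef_pos=[0.4637006,-0.30881212,0.23113906],eef_rot=[-3.07188343,-0.650828056,-2.03555365e-03])
c,T=cam('wrist',st); z=np.load('w1.npz')
P,uv=cloud(c,T,z['d'],np.s_[:,:] and np.ones((480,640),bool))
k=(P[:,2]>.095)&(P[:,2]<.12)&(abs(uv[:,0]-336)<60)&(abs(uv[:,1]-249)<60)
P=P[k];print(len(P),P[:,2].max(),P.mean(0),cv2.minEnclosingCircle(P[:,:2].astype(np.float32)))
print(onplane(c,T,[[336,248.5]],.109))
Rm=R.from_rotvec(st['eef_rot']).as_matrix(); print(Rm.round(4))
for g in ([.462,-.3135,.231],): print((np.array(g)-st['eef_pos'])@Rm*100)
```

```text
1625 0.11206719946373334 [ 0.45982046 -0.31647349  0.10494867] ((0.4592406153678894, -0.3166055679321289), 0.02035416290163994)
[[ 0.46071798 -0.31572834  0.109     ]]
[[ 0.9141  0.4055  0.001 ]
 [ 0.4055 -0.9141  0.0018]
 [ 0.0016 -0.0012 -1.    ]]
[-0.34557725  0.35956279  0.01292031]
```

>>> drive_tool:
  slide:
    - [0, 0, 2]
    - [0, 0, 2]
    - [0, 0, 2]
    - [0, 0, 0]
    - [0, 0, 0]
  dr:
    - [0, 0, 0]
    - [0, 0, 0]
    - [0, 0, 0]
    - [0, 0, 0]
    - [0, 0, 0]

```text
time: 1.32
eef_pos: [0.4591, -0.3141, 0.1705]
eef_rot: [-3.074, -0.64, 0.002]
wrist_force: [-0.1, -0.4, 1.0]
opening: 0.0852
gripper_force: 0.0
```

```bash
cat > to.py <<'E'
import sys
from h import *
st=env.read_state(); Rm=R.from_rotvec(st['eef_rot']).as_matrix()
g=np.array(eval(sys.argv[1])); print('t',st['time'],'pos',st['eef_pos'].round(4),'rot',st['eef_rot'].round(3),'F',st['wrist_force'].round(1))
print('tool-delta cm',((g-st['eef_pos'])@Rm*100).round(2),'yaw x deg',np.degrees(np.arctan2(Rm[1,0],Rm[0,0])).round(2),'tilt',np.degrees(np.arccos(-Rm[2,2])).round(2))
E
python3 to.py [.4605,-.316,.061]
```

```text
t 1.3167 pos [ 0.4591 -0.3141  0.1705] rot [-3.074e+00 -6.400e-01  2.000e-03] F [-0.1 -0.4  1. ]
tool-delta cm [ 0.06  0.26 10.95] yaw x deg 23.54 tilt 0.14
```

```bash
cat > corer.py <<'E'
from h import *
import sys
top=float(sys.argv[1])
st=env.read_state(); p,d=env.grab_frame('wrist'); c,T=cam('wrist',st)
cv2.imwrite('pics/'+sys.argv[2],p[:,:,::-1])
P,uv=cloud(c,T,d,np.ones((480,640),bool))
Rm=R.from_rotvec(st['eef_rot']).as_matrix(); L=(P-st['eef_pos'])@Rm
k=(P[:,2]>top-.014)&(P[:,2]<top+.008)&(np.hypot(L[:,0],L[:,1])<.032)
P=P[k];print(len(P),P.mean(0).round(4),P[:,2].max(),cv2.minEnclosingCircle(P[:,:2].astype(np.float32)))
E
python3 corer.py .11 w2.png; python3 to.py [.4605,-.316,.061]
```

```text
2660 [ 0.4598 -0.3165  0.1051] 0.1120035182588123 ((0.4592500329017639, -0.31675204634666443), 0.020428214222192764)
t 1.3667 pos [ 0.4597 -0.3146  0.1718] rot [-3.075 -0.641  0.   ] F [-0.5  0.  -0. ]
tool-delta cm [ 0.02  0.16 11.08] yaw x deg 23.55 tilt 0.02
```

>>> drive_tool:
  slide:
    - [-0.1, 0.2, 0]
    - [0, 0, 3]
    - [0, 0, 3]
    - [0, 0, 3]
    - [0, 0, 2]
  dr:
    - [0, 0, 0]
    - [0, 0, 0]
    - [0, 0, 0]
    - [0, 0, 0]
    - [0, 0, 0]

```text
time: 1.78
eef_pos: [0.4598, -0.3166, 0.0601]
eef_rot: [3.075, 0.642, -0.0]
wrist_force: [-0.1, 0.3, -0.0]
opening: 0.0852
gripper_force: 0.0
```

>>> drive_tool:
  slide:
    - [0, 0, 0]
    - [0, 0, 0]
    - [0, 0, 0]
    - [0, 0, 0]
    - [0, 0, 0]
  dr:
    - [0, 0, 0]
    - [0, 0, 0]
    - [0, 0, 0]
    - [0, 0, 0]
    - [0, 0, 0]
  gripper: 3.0
  force: 40

```text
time: 2.2
eef_pos: [0.4612, -0.3177, 0.064]
eef_rot: [3.072, 0.642, 0.003]
wrist_force: [-0.1, 1.2, 7.4]
opening: 0.0395
gripper_force: 40.2
```

>>> drive_tool:
  slide:
    - [0, 0, 0]
    - [0, 0, 0]
    - [0, 0, 0]
  dr:
    - [0, 0, 0]
    - [0, 0, 0]
    - [0, 0, 0]

```text
time: 2.45
eef_pos: [0.4612, -0.3177, 0.064]
eef_rot: [3.072, 0.642, 0.003]
wrist_force: [-1.3, 1.5, 7.7]
opening: 0.0394
gripper_force: 40.2
```

>>> drive_tool:
  slide:
    - [0, 0, -2]
    - [0, 0, -3]
    - [0, 0, -3]
    - [0, 0, -3]
    - [0, 0, -2]
  dr:
    - [0, 0, 0]
    - [0, 0, 0]
    - [0, 0, 0]
    - [0, 0, 0]
    - [0, 0, 0]

```text
time: 2.87
eef_pos: [0.4607, -0.317, 0.1953]
eef_rot: [3.072, 0.642, 0.003]
wrist_force: [1.1, -0.2, -2.5]
opening: 0.039
gripper_force: 41.8
```

>>> drive_tool:
  slide:
    - [1.5, -2.5, 0]
    - [2.4, -4, 0]
    - [2.4, -4, 0]
    - [2.4, -4, 0]
    - [2, -4, 0]
  dr:
    - [0, 0, 0]
    - [0, 0, 0]
    - [0, 0, 0]
    - [0, 0, 0]
    - [0, 0, 0]

```text
time: 3.28
eef_pos: [0.4822, -0.1203, 0.1921]
eef_rot: [3.075, 0.641, 0.002]
wrist_force: [1.3, 0.1, -2.4]
opening: 0.0393
gripper_force: 41.4
```

>>> drive_tool:
  slide:
    - [1.3, -2, 0]
    - [0, 0, 0]
    - [0, 0, 0]
    - [0, 0, 0]
  dr:
    - [0, 0, 0]
    - [0, 0, 0]
    - [0, 0, 0]
    - [0, 0, 0]

```text
time: 3.62
eef_pos: [0.4861, -0.0987, 0.1918]
eef_rot: [3.074, 0.643, 0.001]
wrist_force: [0.1, -0.4, -3.6]
opening: 0.0393
gripper_force: 41.7
```

Run:
```python
from h import *
st=env.read_state(); p,d=env.grab_frame('wrist'); np.savez('w3.npz',p=p,d=d,pos=st['eef_pos'],rot=st['eef_rot']); cv2.imwrite('pics/w3.png',p[:,:,::-1])
p,d=env.grab_frame('top');np.savez('top1.npz',p=p,d=d)
p,d=env.grab_frame('scene');np.savez('scene1.npz',p=p,d=d); print(st['time'],st['eef_pos'],st['eef_rot'],st['wrist_force'])
```

```text
3.6167 [ 0.48607482 -0.09869591  0.19175376] [3.07429126e+00 6.42546321e-01 6.23838587e-04] [ 0.11522089 -0.38043399 -3.59731959]
```

View pics/w3.png

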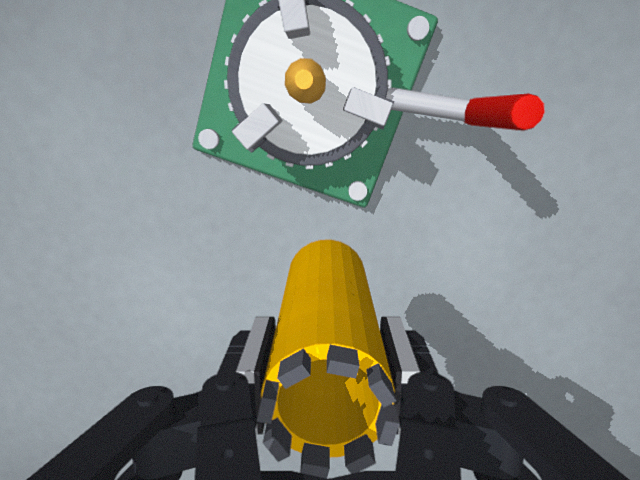

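The wrist view shows the brass spigot tip at (303,78) and the red post top at about (525,112). The tube hangs in the fingers with its rim at (328,408) and its lower front edge at (328,240). Next I'll fit the tube's axis in the hand.

```bash
cat > fit.py <<'E'
from h import *
from scipy.optimize import least_squares
import sys
f=sys.argv[1]
z=np.load(f); st=dict(eef_pos=z['pos'],eef_rot=z['rot']); c,T=cam('wrist',st); p,d=z['p'],z['d']
Rm=R.from_rotvec(st['eef_rot']).as_matrix()
H,S,V=cv2.split(cv2.cvtColor(p,cv2.COLOR_RGB2HSV))
ye=(H>14)&(H<32)&(S>150)
P,uv=cloud(c,T,d,ye); L=(P-st['eef_pos'])@Rm
k=(uv[:,1]>200)&(L[:,0]>.0)&(abs(L[:,1])<.03)&(L[:,2]>-.045)&(L[:,2]<.08)
q=L[k]
fn=lambda s:np.hypot(q[:,0]-s[0]-s[2]*q[:,2],q[:,1]-s[1]-s[3]*q[:,2])-.02
r=least_squares(fn,[0,0,0,0],loss='soft_l1',f_scale=.001); s=r.x
print('pts',len(q),'axis at TCP (tool cm)',(s[:2]*100).round(3),'slopes',s[2:].round(4),'rms',np.sqrt((fn(s)**2).mean()),'zrange',np.percentile(q[:,2],[.5,99.5]))
# chuck: brass spigot
k=(uv[:,1]<180)&(P[:,2]>.05)&(P[:,2]<.1); b=P[k]; print('brass',len(b),b.mean(0).round(4),b[:,2].max())
t=b[b[:,2]>.0855]; print(len(t),'tip',t.mean(0).round(4)); 
print('ray tip',onplane(c,T,[[303,78]],.087).round(4))
w=S<60; P2,uv2=cloud(c,T,d,w); k=(abs(P2[:,2]-.045)<.003)&(np.hypot(P2[:,0]-.571,P2[:,1]+.046)<.06); print('face',cv2.minEnclosingCircle(P2[k][:,:2].astype(np.float32)))
rd=((H<6)|(H>174))&(S>170); P3,_=cloud(c,T,d,rd); t=P3[P3[:,2]>.106]; print('post',t.mean(0).round(4),len(t),P3[:,2].max())
E
python3 fit.py w3.npz
```

```text
pts 10518 axis at TCP (tool cm) [-0.151 -0.057] slopes [ 0.0002 -0.0068] rms 0.0006922545732363794 zrange [-0.03882702  0.06220443]
brass 1369 [ 0.5691 -0.0484  0.0819] 0.08892898108523103
374 tip [ 0.5692 -0.0479  0.0868]
ray tip [[ 0.5697 -0.0473  0.087 ]]
face ((0.5703828930854797, -0.047895610332489014), 0.05264615640044212)
post [ 0.5988 -0.1575  0.1094] 1001 0.11206883117350411
```

```bash
python3 to.py [.5695,-.0475,.1918]
```

```text
t 3.7667 pos [ 0.4859 -0.0994  0.1914] rot [ 3.075  0.64  -0.   ] F [ 0.7 -0.9 -2.7]
tool-delta cm [ 9.74 -1.42 -0.04] yaw x deg 23.51 tilt 0.02
```

>>> drive_tool:
  slide:
    - [2.5, -0.4, 0]
    - [3.5, -0.4, 0]
    - [3.0, -0.4, 0]
    - [0.9, -0.1, 0]
    - [0, 0, 0]
  dr:
    - [0, 0, 0]
    - [0, 0, 0]
    - [0, 0, 0]
    - [0, 0, 0]
    - [0, 0, 0]

```text
time: 4.18
eef_pos: [0.5726, -0.0466, 0.1906]
eef_rot: [-3.075, -0.643, 0.001]
wrist_force: [0.2, 0.1, -3.2]
opening: 0.0393
gripper_force: 41.7
```

>>> drive_tool:
  slide:
    - [0, 0, 1]
    - [0, 0, 1]
    - [0, 0, 1]
    - [0, 0, 0]
    - [0, 0, 0]
  dr:
    - [0, 0, 0]
    - [0, 0, 0]
    - [0, 0, 0]
    - [0, 0, 0]
    - [0, 0, 0]

```text
time: 4.6
eef_pos: [0.5703, -0.047, 0.1601]
eef_rot: [-3.075, -0.641, 0.003]
wrist_force: [-0.3, -0.0, -3.5]
opening: 0.0391
gripper_force: 41.6
```

```bash
python3 - <<'E'
from h import *
st=env.read_state(); p,d=env.grab_frame('wrist'); np.savez('w4.npz',p=p,d=d,pos=st['eef_pos'],rot=st['eef_rot'])
q,e=env.grab_frame('scene'); cv2.imwrite('pics/s4.png',np.hstack([p[::1,:,::-1][:480:1,::1][:,120:520],cv2.resize(q[200:320,220:320,::-1],(400,480))]))
E
python3 fit.py w4.npz;python3 to.py [.5695,-.0475,.109]
```

```text
pts 10495 axis at TCP (tool cm) [-0.159 -0.046] slopes [-0.0018 -0.0026] rms 0.0006839302235615898 zrange [-0.0387645   0.06247661]
t 4.7 pos [ 0.5712 -0.0471  0.1616] rot [3.075 0.641 0.   ] F [ 0.9  0.1 -2.5]
tool-delta cm [-0.18 -0.03  5.26] yaw x deg 23.56 tilt 0.02fit.py:16: RuntimeWarning: Mean of empty slice.
  k=(uv[:,1]<180)&(P[:,2]>.05)&(P[:,2]<.1); b=P[k]; print('brass',len(b),b.mean(0).round(4),b[:,2].max())
  ret = um.true_divide(
Traceback (most recent call last):
  File "fit.py", line 16, in <module>
    k=(uv[:,1]<180)&(P[:,2]>.05)&(P[:,2]<.1); b=P[k]; print('brass',len(b),b.mean(0).round(4),b[:,2].max())
                                                                                              ~~~~~~~~~~^^
ValueError: zero-size array to reduction operation maximum which has no identity
```

View pics/s4.png

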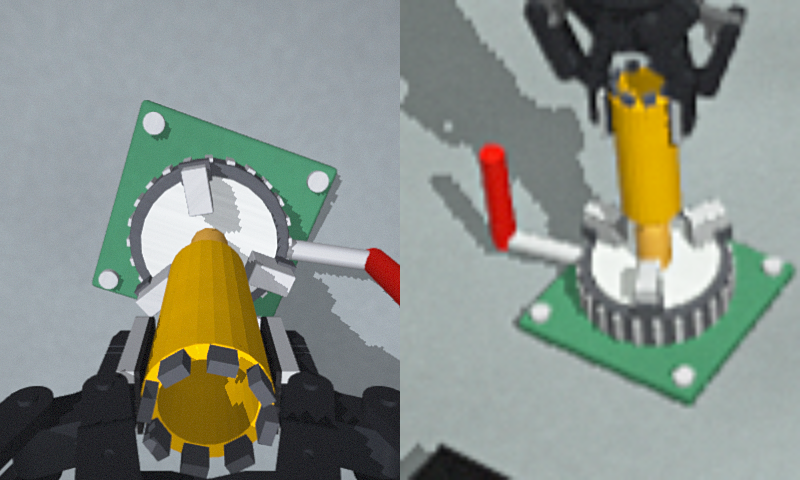

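The tube hangs directly over the brass spigot in both views (left: spigot visible at (207,235) under the tube's lower end; right: spigot at (653,245) below the tube's base), clear of the open jaws. I'll lower it.

>>> drive_tool:
  slide:
    - [0, 0, 1]
    - [0, 0, 1]
    - [0, 0, 1]
    - [0, 0, 1]
    - [0, 0, 0.5]
  dr:
    - [0, 0, 0]
    - [0, 0, 0]
    - [0, 0, 0]
    - [0, 0, 0]
    - [0, 0, 0]

```text
time: 5.12
eef_pos: [0.5705, -0.0464, 0.1138]
eef_rot: [-3.074, -0.642, 0.004]
wrist_force: [-0.0, 0.6, -3.6]
opening: 0.0394
gripper_force: 41.7
```

>>> drive_tool:
  slide:
    - [0, 0, 0.2]
    - [0, 0, 0.2]
    - [0, 0, 0.2]
    - [0, 0, 0.1]
    - [0, 0, 0]
  dr:
    - [0, 0, 0]
    - [0, 0, 0]
    - [0, 0, 0]
    - [0, 0, 0]
    - [0, 0, 0]

```text
time: 5.53
eef_pos: [0.5716, -0.0468, 0.1094]
eef_rot: [3.075, 0.642, 0.0]
wrist_force: [-0.8, 0.5, -3.5]
opening: 0.0394
gripper_force: 41.7
```

>>> drive_tool:
  slide:
    - [0, 0, 0.1]
    - [0, 0, 0.1]
    - [0, 0, 0.1]
    - [0, 0, 0]
  dr:
    - [0, 0, 0]
    - [0, 0, 0]
    - [0, 0, 0]
    - [0, 0, 0]

```text
time: 5.87
eef_pos: [0.5722, -0.0468, 0.1091]
eef_rot: [3.074, 0.642, 0.004]
wrist_force: [-6.5, 2.7, 14.3]
opening: 0.0392
gripper_force: 43.6
```

>>> drive_tool:
  slide:
    - [0, 0, 0]
    - [0, 0, 0]
    - [0, 0, 0]
    - [0, 0, 0]
    - [0, 0, 0]
  dr:
    - [0, 0, 0]
    - [0, 0, 0]
    - [0, 0, 0]
    - [0, 0, 0]
    - [0, 0, 0]
  gripper: 7.5

```text
time: 6.28
eef_pos: [0.5715, -0.0468, 0.1062]
eef_rot: [3.075, 0.642, 0.0]
wrist_force: [0.6, 0.7, 0.1]
opening: 0.0754
gripper_force: 0.0
```

```bash
cat > chk.py <<'E'
from h import *
from scipy.optimize import least_squares
st=env.read_state(); p,d=env.grab_frame('wrist'); np.savez('w5.npz',p=p,d=d,pos=st['eef_pos'],rot=st['eef_rot'])
print(st['time'],st['eef_pos'].round(4),st['wrist_force'].round(1),st['opening'])
ims={'wrist':(p,d)}
for n in('scene','top'): ims[n]=env.grab_frame(n)
for n,(p,d) in ims.items():
    c,T=cam(n,st); H,S,V=cv2.split(cv2.cvtColor(p,cv2.COLOR_RGB2HSV))
    P,uv=cloud(c,T,d,(H>14)&(H<32)&(S>150)); k=np.hypot(P[:,0]-.5695,P[:,1]+.0475)<.04; P=P[k]
    a=P[(P[:,2]>.12)]; print(n,'ztop',np.percentile(P[:,2],99.5).round(4),'top circle',cv2.minEnclosingCircle(a[:,:2].astype(np.float32)) if len(a) else None)
    P2,uv=cloud(c,T,d,np.ones(H.shape,bool)); k=(np.hypot(P2[:,0]-.5695,P2[:,1]+.0475)<.026)&(P2[:,2]<.17)&(P2[:,2]>.145); print('  teeth ztop',np.percentile(P2[k][:,2],[50,95,99]).round(4) if k.any() else None)
    q=P[(P[:,2]>.078)&(P[:,2]<.14)]; cd=T[:2,3]-[.5695,-.0475]; cd/=np.linalg.norm(cd); q=q[(q[:,:2]-[.5695,-.0475])@cd>.002]
    if len(q)>30:
        fn=lambda s:np.hypot(q[:,0]-s[0]-s[2]*(q[:,2]-.1),q[:,1]-s[1]-s[3]*(q[:,2]-.1))-.02
        s=least_squares(fn,[.5695,-.0475,0,0],loss='soft_l1',f_scale=.001).x; print('  axis',s.round(4))
    rd=((H<6)|(H>174))&(S>170)&(V>60); P3,_=cloud(c,T,d,rd); r=np.hypot(P3[:,0]-.5695,P3[:,1]+.0475); t=P3[(P3[:,2]>.104)&(P3[:,2]<.118)&(abs(r-.115)<.025)]
    if len(t): m=t.mean(0); print('  post',m.round(4),np.degrees(np.arctan2(m[1]+.0475,m[0]-.5695)).round(1))
E
python3 chk.py
```

```text
6.2833 [ 0.5715 -0.0468  0.1062] [0.6 0.7 0.1] 0.0753727429039132
wrist ztop 0.148 top circle ((0.5652158260345459, -0.03897354006767273), 0.029842162504792213)
  teeth ztop [0.151  0.1555 0.1559]
  axis [ 0.5707 -0.0471  0.0007  0.0006]
  post [ 0.6    -0.1554  0.1087] -74.2
scene ztop 0.151 top circle ((0.5739595890045166, -0.044239841401576996), 0.02177431993186474)
  teeth ztop [0.1509 0.1576 0.1584]
  axis [ 0.5723 -0.0462 -0.0032 -0.0047]
  post [ 0.6023 -0.156   0.11  ] -73.2Traceback (most recent call last):
  File "chk.py", line 9, in <module>
    P,uv=cloud(c,T,d,(H>14)&(H<32)&(S>150)); k=np.hypot(P[:,0]-.5695,P[:,1]+.0475)<.04; P=P[k]
         ~~~~~^^^^^^^^^^^^^^^^^^^^^^^^^^^^^
  File "h.py", line 19, in cloud
    v,u=np.nonzero(mask&(dep>0)); d,o=rays(c,T,np.c_[u,v]); return o+d*dep[v,u][:,None],np.c_[u,v]
                                      ~~~~^^^^^^^^^^^^^^^^
  File "h.py", line 14, in rays
    p=cv2.undistortPoints(uv[:,None],K,np.array([c['k1'],0,0,0.]))[:,0]
      ~~~~~~~~~~~~~~~~~~~^^^^^^^^^^^^^^^^^^^^^^^^^^^^^^^^^^^^^^^^^
cv2.error: OpenCV(4.12.0) /io/opencv/modules/calib3d/src/undistort.dispatch.cpp:347: error: (-215:Assertion failed) CV_IS_MAT(_src) && CV_IS_MAT(_dst) && (_src->rows == 1 || _src->cols == 1) && (_dst->rows == 1 || _dst->cols == 1) && _src->cols + _src->rows - 1 == _dst->rows + _dst->cols - 1 && (CV_MAT_TYPE(_src->type) == CV_32FC2 || CV_MAT_TYPE(_src->type) == CV_64FC2) && (CV_MAT_TYPE(_dst->type) == CV_32FC2 || CV_MAT_TYPE(_dst->type) == CV_64FC2) in function 'cvUndistortPointsInternal'
```

>>> drive_tool:
  slide:
    - [0, 0, -1]
    - [0, 0, -2.5]
    - [0, 0, -3]
    - [0, 0, -2]
    - [0, 0, 0]
  dr:
    - [0, 0, 0]
    - [0, 0, 0]
    - [0, 0, 0]
    - [0, 0, 0]
    - [0, 0, 0]

```text
time: 6.85
eef_pos: [0.5735, -0.0474, 0.1973]
eef_rot: [3.072, 0.642, 0.01]
wrist_force: [0.2, 0.2, 0.2]
opening: 0.0748
gripper_force: 0.0
```

>>> drive_tool:
  slide:
    - [-0.4, 2.8, 0]
    - [-0.6, 3.4, 0]
    - [-0.5, 3, 0]
    - [-0.4, 2, 0]
    - [0, 0, 0]
  dr:
    - [0, 0, 0]
    - [0, 0, 0]
    - [0, 0, 0]
    - [0, 0, 0]
    - [0, 0, -4]

```text
time: 7.27
eef_pos: [0.5991, -0.1609, 0.1909]
eef_rot: [3.052, 0.743, -0.001]
wrist_force: [0.1, 0.3, -0.0]
opening: 0.0754
gripper_force: 0.0
```

>>> drive_tool:
  slide:
    - [0, 0, 0]
    - [0, 0, 0]
    - [0, 0, 0]
    - [0, 0, 0]
    - [0, 0, 0]
  dr:
    - [0, 0, -7]
    - [0, 0, -7]
    - [0, 0, -7]
    - [0, 0, -7]
    - [0, 0, -7]
  gripper: 5

```text
time: 7.68
eef_pos: [0.5988, -0.157, 0.1914]
eef_rot: [-2.68, -1.64, 0.0]
wrist_force: [-0.5, -0.4, 0.0]
opening: 0.0499
gripper_force: 0.0
```

>>> drive_tool:
  slide:
    - [0, 0, 0]
    - [0, 0, 0]
    - [0, 0, 0]
    - [0, 0, 0]
  dr:
    - [0, 0, -7]
    - [0, 0, 0]
    - [0, 0, 0]
    - [0, 0, 0]

```text
time: 8.02
eef_pos: [0.5988, -0.157, 0.1914]
eef_rot: [2.583, 1.788, -0.0]
wrist_force: [0.7, -0.5, -0.9]
opening: 0.0501
gripper_force: 0.0
```

```bash
sed -i "s/('scene','top')/('scene',)/" chk.py; python3 chk.py; python3 to.py [.5995,-.157,.06]; python3 -c "
from h import *
print(env.read_state()['joints'])
z=np.load('w5.npz');cv2.imwrite('pics/w5.png',z['p'][:,:,::-1])"
```

```text
8.0167 [ 0.5988 -0.157   0.1914] [ 0.7 -0.5 -0.9] 0.05012199520320859
wrist ztop 0.1496 top circle ((0.5707324743270874, -0.04687938839197159), 0.020510287955403328)
  teeth ztop [0.1517 0.1558 0.1564]
  axis [ 0.5707 -0.047   0.0009  0.0032]
  post [ 0.5996 -0.1573  0.1094] -74.7
scene ztop 0.1519 top circle ((0.5747193694114685, -0.04511343687772751), 0.022399496287107468)
  teeth ztop [0.1515 0.157  0.159 ]
  axis [ 5.724e-01 -4.620e-02  2.700e-03  3.000e-04]
  post [ 0.6021 -0.1559  0.1093] -73.3
t 8.1167 pos [ 0.5988 -0.157   0.1913] rot [ 2.582  1.789 -0.   ] F [0.1 0.3 0.4]
tool-delta cm [ 0.02  0.06 13.13] yaw x deg 69.44 tilt 0.0
[-4.67259838e-01  1.57882787e-01  8.28344024e-02  1.49575336e+00
 -8.36288751e-05  1.46232506e+00]
```

View pics/w5.png

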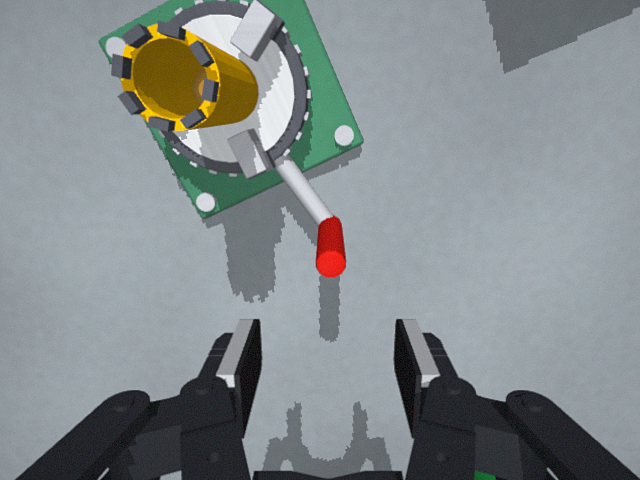

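The corer stands seated and upright. The red post top at (331,263) lies on the centre line between the fingers, so I'll go down around it.

>>> drive_tool:
  slide:
    - [0, 0.1, 2]
    - [0, 0, 3]
    - [0, 0, 3]
    - [0, 0, 3]
    - [0, 0, 2]
  dr:
    - [0, 0, 0]
    - [0, 0, 0]
    - [0, 0, 0]
    - [0, 0, 0]
    - [0, 0, 0]

```text
time: 8.53
eef_pos: [0.5985, -0.1567, 0.0582]
eef_rot: [-2.58, -1.789, 0.002]
wrist_force: [-0.4, 0.1, -0.5]
opening: 0.0501
gripper_force: 0.0
```

>>> drive_tool:
  slide:
    - [0, 0, 0]
    - [0, 0, 0]
    - [0, 0, 0]
  dr:
    - [0, 0, 0]
    - [0, 0, 0]
    - [0, 0, 0]
  gripper: 2.6

```text
time: 8.78
eef_pos: [0.6007, -0.1578, 0.0631]
eef_rot: [2.579, 1.791, 0.001]
wrist_force: [-1.5, -0.7, 0.6]
opening: 0.0259
gripper_force: 0.0
```

Run:
```python
from h import *
st=env.read_state(); Rm=R.from_rotvec(st['eef_rot']).as_matrix(); print(st['eef_pos'],st['opening'])
C=np.array([.5701,-.0472]); p=st['eef_pos'][:2]; v=p-C; r=np.hypot(*v); a0=np.arctan2(v[1],v[0]); print(r,np.degrees(a0))
prev=p
for k in range(1,15):
    a=a0-np.radians(5)*k; q=C+.115*np.array([np.cos(a),np.sin(a)]); dl=np.r_[q-prev,0]@Rm; print(k,np.degrees(a).round(1),q.round(4),(dl*100).round(2)[:2]); prev=q
```

```text
[ 0.60065996 -0.15777242  0.06313441] 0.025896428777027112
0.11471779275813329 -74.55029046516943
1 -79.6 [ 0.591  -0.1603] [-0.58 -0.82]
2 -84.6 [ 0.581  -0.1617] [-0.48 -0.88]
3 -89.6 [ 0.571  -0.1622] [-0.4  -0.92]
4 -94.6 [ 0.561  -0.1618] [-0.32 -0.95]
5 -99.6 [ 0.551  -0.1606] [-0.23 -0.98]
6 -104.6 [ 0.5412 -0.1585] [-0.15 -0.99]
7 -109.6 [ 0.5316 -0.1556] [-0.06 -1.  ]
8 -114.6 [ 0.5223 -0.1518] [ 0.03 -1.  ]
9 -119.6 [ 0.5134 -0.1472] [ 0.12 -1.  ]
10 -124.6 [ 0.5049 -0.1419] [ 0.2  -0.98]
11 -129.6 [ 0.4969 -0.1359] [ 0.29 -0.96]
12 -134.6 [ 0.4894 -0.1292] [ 0.37 -0.93]
13 -139.6 [ 0.4826 -0.1218] [ 0.45 -0.9 ]
14 -144.6 [ 0.4764 -0.1139] [ 0.53 -0.85]
```

>>> drive_tool:
  slide:
    - [-0.6, -0.8, 0]
    - [-0.5, -0.9, 0]
    - [-0.4, -0.9, 0]
    - [-0.3, -0.95, 0]
    - [-0.2, -1.0, 0]
  dr:
    - [0, 0, 0]
    - [0, 0, 0]
    - [0, 0, 0]
    - [0, 0, 0]
    - [0, 0, 0]

```text
time: 9.2
eef_pos: [0.5522, -0.1624, 0.0647]
eef_rot: [2.576, 1.787, 0.003]
wrist_force: [1.9, -3.8, 0.3]
opening: 0.0263
gripper_force: 2.2
```

>>> drive_tool:
  slide:
    - [-0.15, -1.0, 0]
    - [-0.05, -1.0, 0]
    - [0, 0, 0]
    - [0, 0, 0]
  dr:
    - [0, 0, 0]
    - [0, 0, 0]
    - [0, 0, 0]
    - [0, 0, 0]

```text
time: 9.53
eef_pos: [0.5319, -0.1558, 0.0634]
eef_rot: [2.578, 1.791, 0.002]
wrist_force: [0.2, 0.2, -0.3]
opening: 0.0262
gripper_force: 0.0
```

```bash
python3 chk.py;python3 to.py [.5223,-.1518,.063]
```

```text
9.5333 [ 0.5319 -0.1558  0.0634] [ 0.2  0.2 -0.3] 0.02620687127327386
wrist ztop 0.1419 top circle ((0.5653308629989624, -0.061570167541503906), 0.012884993106126785)
  teeth ztop None
  axis [ 5.707e-01 -4.700e-02 -7.000e-04 -4.000e-04]
  post [ 0.5349 -0.1549  0.109 ] -107.9
scene ztop 0.1507 top circle ((0.575574517250061, -0.045367952436208725), 0.022900044918060303)
  teeth ztop [0.1516 0.1576 0.1583]
  axis [ 0.5724 -0.046   0.0025  0.0006]
  post [ 0.5363 -0.1509  0.1101] -107.8
t 9.6333 pos [ 0.5317 -0.1555  0.0624] rot [2.579e+00 1.792e+00 1.000e-03] F [ 0.1  0.3 -0.1]
tool-delta cm [ 0.02 -1.01 -0.06] yaw x deg 69.59 tilt 0.1
```

>>> drive_tool:
  slide:
    - [0, -0.5, 0]
    - [0, -0.5, 0]
    - [0.05, -0.5, 0]
    - [0.05, -0.5, 0]
    - [0, 0, 0]
  dr:
    - [0, 0, 0]
    - [0, 0, 0]
    - [0, 0, 0]
    - [0, 0, 0]
    - [0, 0, 0]

```text
time: 10.05
eef_pos: [0.5115, -0.1466, 0.0613]
eef_rot: [-2.579, -1.793, 0.0]
wrist_force: [-0.7, 0.2, 0.5]
opening: 0.0261
gripper_force: 0.0
```

>>> drive_tool:
  slide:
    - [0.1, -0.4, 0]
    - [0.1, -0.4, 0]
    - [0, 0, 0]
  dr:
    - [0, 0, 0]
    - [0, 0, 0]
    - [0, 0, 0]

```text
time: 10.3
eef_pos: [0.505, -0.1422, 0.0612]
eef_rot: [-2.58, -1.793, 0.0]
wrist_force: [-0.1, -0.8, 0.3]
opening: 0.0258
gripper_force: 0.4
```

>>> drive_tool:
  slide:
    - [0.1, -0.3, 0]
    - [0.1, -0.3, 0]
    - [0, 0, 0]
  dr:
    - [0, 0, 0]
    - [0, 0, 0]
    - [0, 0, 0]

```text
time: 10.55
eef_pos: [0.5011, -0.1392, 0.0615]
eef_rot: [2.578, 1.791, 0.0]
wrist_force: [3.9, -6.3, -2.9]
opening: 0.0257
gripper_force: 3.3
```

>>> drive_tool:
  slide:
    - [0.1, -0.3, 0]
    - [0.1, -0.3, 0]
    - [0, 0, 0]
  dr:
    - [0, 0, 0]
    - [0, 0, 0]
    - [0, 0, 0]

```text
time: 10.8
eef_pos: [0.4971, -0.1362, 0.0617]
eef_rot: [2.576, 1.789, 0.001]
wrist_force: [10.3, -10.1, -5.6]
opening: 0.0262
gripper_force: 6.4
```

About 14 N on the post, so the jaws should be tight. I'll back off and check.

>>> drive_tool:
  slide:
    - [-0.1, 0.3, 0]
    - [-0.1, 0.4, 0]
    - [0, 0, 0]
    - [0, 0, 0]
  dr:
    - [0, 0, 0]
    - [0, 0, 0]
    - [0, 0, 0]
    - [0, 0, 0]

```text
time: 11.13
eef_pos: [0.5027, -0.1396, 0.0617]
eef_rot: [2.578, 1.791, 0.002]
wrist_force: [7.6, -4.0, -1.0]
opening: 0.0261
gripper_force: 4.1
```

>>> drive_tool:
  slide:
    - [0, 0, 0]
    - [0, 0, 0]
    - [0, 0, 0]
  dr:
    - [0, 0, 0]
    - [0, 0, 0]
    - [0, 0, 0]
  gripper: 4.6

```text
time: 11.38
eef_pos: [0.5009, -0.1383, 0.0608]
eef_rot: [-2.578, -1.792, 0.001]
wrist_force: [-1.1, -0.7, -0.2]
opening: 0.0462
gripper_force: 0.0
```

>>> drive_tool:
  slide:
    - [0, 0, -2]
    - [0, 0, -3]
    - [0, 0, -3]
    - [0, 0, -3]
    - [0, 0, -2]
  dr:
    - [0, 0, 0]
    - [0, 0, 0]
    - [0, 0, 0]
    - [0, 0, 0]
    - [0, 0, 0]

```text
time: 11.8
eef_pos: [0.5017, -0.1388, 0.194]
eef_rot: [2.579, 1.792, 0.001]
wrist_force: [0.5, -0.2, -0.2]
opening: 0.0462
gripper_force: 0.0
```

>>> drive_tool:
  slide:
    - [-1, 0, -1]
    - [-1, 0, -1]
    - [0, 0, 0]
    - [0, 0, 0]
  dr:
    - [0, 0, 0]
    - [0, 0, 0]
    - [0, 0, 0]
    - [0, 0, 0]

```text
time: 12.13
eef_pos: [0.494, -0.1583, 0.2103]
eef_rot: [-2.58, -1.79, 0.001]
wrist_force: [0.0, 0.2, -0.6]
opening: 0.0461
gripper_force: 0.0
```

```bash
python3 chk.py; python3 -c "
from h import *
z=np.load('w5.npz');cv2.imwrite('pics/w6.png',z['p'][:,:,::-1])"
```

```text
12.1333 [ 0.494  -0.1583  0.2103] [ 0.   0.2 -0.6] 0.04613658291482322
wrist ztop 0.1522 top circle ((0.566684365272522, -0.05148831009864807), 0.019541114568710327)
  teeth ztop [0.1517 0.1559 0.1563]
  axis [ 0.5693 -0.0477 -0.0021 -0.0037]
  post [ 0.5078 -0.1436  0.1095] -122.7
scene ztop 0.1502 top circle ((0.5715214014053345, -0.046525754034519196), 0.023096779361367226)
  teeth ztop [0.1508 0.157  0.1575]
  axis [ 0.5707 -0.047  -0.0046  0.0016]
  post [ 0.5118 -0.141   0.1099] -121.7
```

View pics/w6.png

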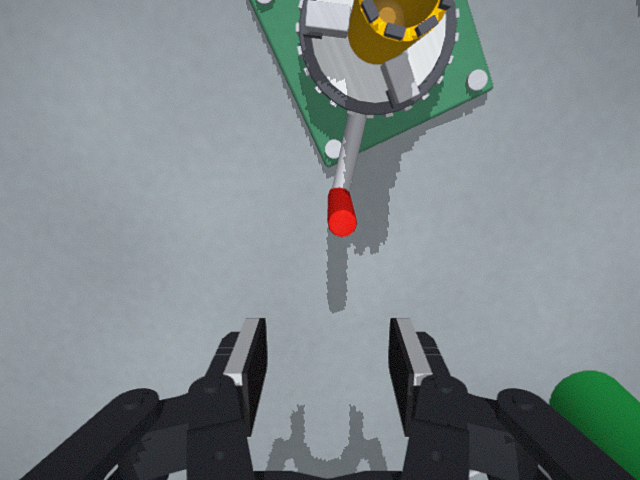

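The post stands at (342,220) in this view, about -123°, and the tube was centred as the jaws closed. The lever may have relaxed a little on release, so I'll push again squarely and compare its angle under load and released.

>>> drive_tool:
  slide:
    - [0, 0, 0]
    - [0, 0, 0]
    - [0, 0, 0]
    - [0, 0, 0]
  dr:
    - [0, 0, 6]
    - [0, 0, 6]
    - [0, 0, 0]
    - [0, 0, 0]

```text
time: 12.57
eef_pos: [0.4942, -0.1573, 0.2103]
eef_rot: [-2.749, -1.517, 0.001]
wrist_force: [-0.2, -0.0, 0.7]
opening: 0.0462
gripper_force: 0.0
```

```bash
python3 to.py [.5078,-.1436,.062]
```

```text
t 12.5667 pos [ 0.4942 -0.1573  0.2103] rot [-2.749e+00 -1.517e+00  1.000e-03] F [-0.2 -0.   0.7]
tool-delta cm [ 1.88  0.44 14.83] yaw x deg 57.79 tilt 0.09
```

>>> drive_tool:
  slide:
    - [1.9, 0.45, 0]
    - [0, 0, 3.5]
    - [0, 0, 4]
    - [0, 0, 4]
    - [0, 0, 3.3]
  dr:
    - [0, 0, 0]
    - [0, 0, 0]
    - [0, 0, 0]
    - [0, 0, 0]
    - [0, 0, 0]

```text
time: 12.98
eef_pos: [0.5076, -0.1432, 0.0601]
eef_rot: [-2.748, -1.519, 0.002]
wrist_force: [-0.3, 0.6, -0.2]
opening: 0.0462
gripper_force: 0.0
```

>>> drive_tool:
  slide:
    - [0, 0, 0]
    - [0, 0, 0]
    - [0, 0, 0]
  dr:
    - [0, 0, 0]
    - [0, 0, 0]
    - [0, 0, 0]
  gripper: 2.6

```text
time: 13.23
eef_pos: [0.5094, -0.1445, 0.0653]
eef_rot: [2.75, 1.515, 0.001]
wrist_force: [-0.1, 0.3, 0.6]
opening: 0.0254
gripper_force: 0.0
```

>>> drive_tool:
  slide:
    - [0, -0.2, 0]
    - [0, -0.2, 0]
    - [0, 0, 0]
    - [0, 0, 0]
  dr:
    - [0, 0, 0]
    - [0, 0, 0]
    - [0, 0, 0]
    - [0, 0, 0]

```text
time: 13.57
eef_pos: [0.5057, -0.1422, 0.0645]
eef_rot: [2.751, 1.513, 0.001]
wrist_force: [0.4, 1.3, 0.1]
opening: 0.0255
gripper_force: 0.0
```

>>> drive_tool:
  slide:
    - [0, -0.2, 0]
    - [0, 0, 0]
    - [0, 0, 0]
  dr:
    - [0, 0, 0]
    - [0, 0, 0]
    - [0, 0, 0]

```text
time: 13.82
eef_pos: [0.5045, -0.1415, 0.0643]
eef_rot: [2.751, 1.512, 0.002]
wrist_force: [3.2, -3.0, 2.5]
opening: 0.0263
gripper_force: 2.4
```

>>> drive_tool:
  slide:
    - [0, -0.2, 0]
    - [0, 0, 0]
    - [0, 0, 0]
  dr:
    - [0, 0, 0]
    - [0, 0, 0]
    - [0, 0, 0]

```text
time: 14.07
eef_pos: [0.503, -0.1407, 0.0643]
eef_rot: [2.751, 1.512, 0.002]
wrist_force: [4.7, -3.7, 1.9]
opening: 0.0261
gripper_force: 3.2
```

>>> drive_tool:
  slide:
    - [0, -0.2, 0]
    - [0, 0, 0]
    - [0, 0, 0]
  dr:
    - [0, 0, 0]
    - [0, 0, 0]
    - [0, 0, 0]

```text
time: 14.32
eef_pos: [0.5015, -0.1399, 0.0643]
eef_rot: [2.75, 1.511, 0.003]
wrist_force: [7.0, -5.9, 0.4]
opening: 0.0262
gripper_force: 4.2
```

>>> drive_tool:
  slide:
    - [0, -0.2, 0]
    - [0, 0, 0]
    - [0, 0, 0]
  dr:
    - [0, 0, 0]
    - [0, 0, 0]
    - [0, 0, 0]

```text
time: 14.57
eef_pos: [0.5001, -0.139, 0.0643]
eef_rot: [2.75, 1.511, 0.003]
wrist_force: [8.3, -7.2, -1.3]
opening: 0.0262
gripper_force: 5.2
```

>>> drive_tool:
  slide:
    - [0, -0.2, 0]
    - [0, 0, 0]
    - [0, 0, 0]
  dr:
    - [0, 0, 0]
    - [0, 0, 0]
    - [0, 0, 0]

```text
time: 14.82
eef_pos: [0.4987, -0.1382, 0.0643]
eef_rot: [2.749, 1.51, 0.004]
wrist_force: [10.5, -7.3, -2.7]
opening: 0.0261
gripper_force: 6.3
```

```bash
python3 chk.py
```

```text
14.8167 [ 0.4987 -0.1382  0.0643] [10.5 -7.3 -2.7] 0.026068836111004478
wrist ztop 0.1475 top circle ((0.5594932436943054, -0.06006456911563873), 0.012448380701243877)
  teeth ztop [0.1464 0.1478 0.1483]
  axis [ 5.693e-01 -4.780e-02 -1.200e-03 -2.000e-04]
  post [ 0.5025 -0.1384  0.109 ] -126.4
scene ztop 0.1519 top circle ((0.5716127753257751, -0.04591972008347511), 0.022570384666323662)
  teeth ztop [0.1514 0.1573 0.1583]
  axis [ 0.5708 -0.0469 -0.0089  0.0109]
  post [ 0.5038 -0.1367  0.1096] -126.4
```

>>> drive_tool:
  slide:
    - [0, -0.2, 0]
    - [0, 0, 0]
    - [0, 0, 0]
  dr:
    - [0, 0, 0]
    - [0, 0, 0]
    - [0, 0, 0]

```text
time: 15.17
eef_pos: [0.4973, -0.1373, 0.0643]
eef_rot: [2.749, 1.51, 0.004]
wrist_force: [12.2, -8.0, -4.5]
opening: 0.0262
gripper_force: 7.4
```

>>> drive_tool:
  slide:
    - [0, 0.1, 0]
    - [0, 0.1, 0]
    - [0, 0.1, 0]
    - [0, 0.1, 0]
    - [0, 0.1, 0]
  dr:
    - [0, 0, 0]
    - [0, 0, 0]
    - [0, 0, 0]
    - [0, 0, 0]
    - [0, 0, 0]

```text
time: 15.58
eef_pos: [0.5005, -0.1393, 0.0643]
eef_rot: [2.751, 1.511, 0.002]
wrist_force: [4.5, -4.3, 2.7]
opening: 0.0261
gripper_force: 3.1
```

>>> drive_tool:
  slide:
    - [0, 0.1, 0]
    - [0, 0.1, 0]
    - [0, 0.1, 0]
    - [0, 0.1, 0]
    - [0, 0, 0]
  dr:
    - [0, 0, 0]
    - [0, 0, 0]
    - [0, 0, 0]
    - [0, 0, 0]
    - [0, 0, 0]

```text
time: 16.0
eef_pos: [0.5029, -0.1405, 0.0635]
eef_rot: [2.753, 1.513, 0.0]
wrist_force: [3.1, -2.6, 3.8]
opening: 0.0263
gripper_force: 2.2
```

>>> drive_tool:
  slide:
    - [0, 0.1, 0]
    - [0, 0.1, 0]
    - [0, 0.1, 0]
    - [0, 0, 0]
  dr:
    - [0, 0, 0]
    - [0, 0, 0]
    - [0, 0, 0]
    - [0, 0, 0]

```text
time: 16.33
eef_pos: [0.5047, -0.1416, 0.0628]
eef_rot: [-2.752, -1.513, 0.001]
wrist_force: [0.9, -0.1, 0.3]
opening: 0.0261
gripper_force: 0.5
```

>>> drive_tool:
  slide:
    - [0, 0.1, 0]
    - [0, 0.1, 0]
    - [0, 0, 0]
    - [0, 0, 0]
  dr:
    - [0, 0, 0]
    - [0, 0, 0]
    - [0, 0, 0]
    - [0, 0, 0]

```text
time: 16.67
eef_pos: [0.5067, -0.1429, 0.0631]
eef_rot: [-2.753, -1.513, 0.001]
wrist_force: [0.1, 0.2, 0.1]
opening: 0.026
gripper_force: 0.0
```

>>> drive_tool:
  slide:
    - [0, 0, 0]
    - [0, 0, 0]
    - [0, 0, 0]
  dr:
    - [0, 0, 0]
    - [0, 0, 0]
    - [0, 0, 0]
  gripper: 4.2

```text
time: 16.92
eef_pos: [0.5068, -0.143, 0.0633]
eef_rot: [2.753, 1.513, -0.0]
wrist_force: [-0.0, -0.5, -0.8]
opening: 0.0421
gripper_force: 0.0
```

>>> drive_tool:
  slide:
    - [0, 0, -2]
    - [0, 0, -3]
    - [0, 0, -3]
    - [0, 0, -3]
    - [0, 0, -3]
  dr:
    - [0, 0, 0]
    - [0, 0, 0]
    - [0, 0, 0]
    - [0, 0, 0]
    - [0, 0, 0]

```text
time: 17.33
eef_pos: [0.5066, -0.1428, 0.2048]
eef_rot: [2.753, 1.513, -0.0]
wrist_force: [0.1, -0.1, -0.3]
opening: 0.0423
gripper_force: 0.0
```

>>> drive_tool:
  slide:
    - [-1, 0, -1]
    - [0, 0, 0]
    - [0, 0, 0]
    - [0, 0, 0]
    - [0, 0, 0]
  dr:
    - [0, 0, 0]
    - [0, 0, 0]
    - [0, 0, 0]
    - [0, 0, 0]
    - [0, 0, 0]

```text
time: 17.75
eef_pos: [0.5009, -0.1509, 0.2115]
eef_rot: [-2.751, -1.512, 0.002]
wrist_force: [-1.7, 0.0, -0.3]
opening: 0.0422
gripper_force: 0.0
```

```bash
python3 chk.py; python3 -c "
from h import *
z=np.load('w5.npz');cv2.imwrite('pics/w7.png',z['p'][:,:,::-1])"
```

```text
17.75 [ 0.5009 -0.1509  0.2115] [-1.7  0.  -0.3] 0.0421911739227902
wrist ztop 0.1503 top circle ((0.5669043064117432, -0.0514301061630249), 0.0193080622702837)
  teeth ztop [0.1525 0.1559 0.1564]
  axis [ 0.577  -0.0559 -0.2776  0.2965]
  post [ 0.508  -0.1436  0.1095] -122.6
scene ztop 0.152 top circle ((0.5718490481376648, -0.04508671909570694), 0.021616872400045395)
  teeth ztop [0.1512 0.1573 0.1579]
  axis [ 0.5708 -0.047   0.0065  0.0061]
  post [ 0.5108 -0.1411  0.1094] -122.1
```

View pics/w7.png

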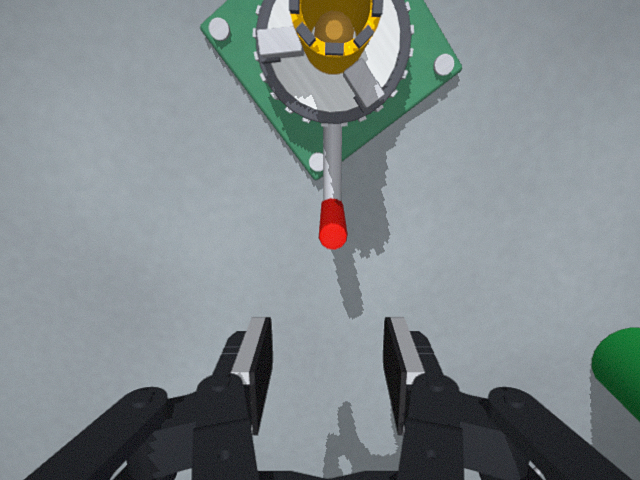

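The lever came back to the same -122.6° after release, so the repeat push agrees with the first. The jaws at (280,43) and (362,83) rest against the tube, which stands upright on the face, and the gripper is clear of everything. Handing in.

```bash
python3 -c "
from station import env
print(env.close_job())"
```

```text
the job is handed in; nothing more can be done
None
```

The job is handed in, result not shown: the corer stands teeth up and fully down on the chuck's face; I pushed the lever to about 15 N to tighten the jaws (jaw force itself not measured), nothing else was touched, and it took about 18 s of the 53 s.

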